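# Dial the capsule chest's code and open its drawer

### The job

The coffee capsules are locked in the wooden chest on the sideboard. Facing its drawer, roll the three number wheels until the faces pointing squarely up read four, two, five pips from left to right, and only then pull the drawer all the way open. Leave the code showing, and leave the coffee things around the chest where they are.

Things in the scene. Friction and masses are not known exactly. Their poses are not given: they have to be found in the camera images.
- chest: Fixed chest of brown wood, 200 (x) x 240 (y) x 100 mm high; origin at the centre of its underside, z up; the white drawer front faces its -x. On its top three number wheels, 62 mm apart, turn on one brass axle along y, 155 mm above the sideboard, at its x = -35 mm, between two dark cheeks 50 mm long (x), 13 mm thick, at y = +-98.5 mm, tops 168 mm up. Facing the drawer, left is its +y.
- wheel_left (a joint): Turn (rad, endless, no detents, not wrapped) of the left wheel, at chest y = +62 mm. Six-sided drum, 30 mm wide (y), flat faces 30 mm from the axle, with one to six pips; at each of its six edges, midway between faces, a dark lug (6 mm thick, 30 mm wide) stands out radially to 46 mm from the axle. A fingertip pushing a lug rolls the wheel.
- left_axle (a point): Point on the axle at the centre of the left wheel, fixed to the chest. The wheel's number is the one on the face pointing straight up. Wheel joint 0 shows one pip; growing values roll the top away from the drawer side (to the chest's +x), each 1.047 rad showing the next number (1.047 two, 2.094 three, 3.142 four, 4.189 five, 5.236 six, 6.283 one again).
- left_top (a point): Fixed point of the chest 30 mm straight above the left axle point: where the centre of the face that is squarely up lies.
- left_code_face (a point): Centre of the face with four pips on the left wheel; it turns with the wheel, 30 mm from the axle.
- wheel_middle (a joint): Turn (rad, endless, no detents, not wrapped) of the middle wheel, at chest y = 0 mm. Same shape as the left wheel. On every wheel the faces are enamelled by number: one pip on white, two on yellow, three on red, four on blue, five on green, six on black. Friction about 0.07 N m, like the others; stays where left.
- middle_axle (a point): Point on the axle at the centre of the middle wheel, fixed to the chest. The wheel's number is the one on the face pointing straight up. Wheel joint 0 shows one pip; growing values roll the top away from the drawer side (to the chest's +x), each 1.047 rad showing the next number (1.047 two, 2.094 three, 3.142 four, 4.189 five, 5.236 six, 6.283 one again).
- middle_top (a point): Fixed point of the chest 30 mm straight above the middle axle point: where the centre of the face that is squarely up lies.
- middle_code_face (a point): Centre of the face with two pips on the middle wheel; it turns with the wheel, 30 mm from the axle.
- wheel_right (a joint): Turn (rad, endless, no detents, not wrapped) of the right wheel, at chest y = -62 mm. Same shape and friction as the others. With a number squarely up, two lugs stand 30 degrees either side of vertical.
- right_axle (a point): Point on the axle at the centre of the right wheel, fixed to the chest. The wheel's number is the one on the face pointing straight up. Wheel joint 0 shows one pip; growing values roll the top away from the drawer side (to the chest's +x), each 1.047 rad showing the next number (1.047 two, 2.094 three, 3.142 four, 4.189 five, 5.236 six, 6.283 one again).
- right_top (a point): Fixed point of the chest 30 mm straight above the right axle point: where the centre of the face that is squarely up lies.
- right_code_face (a point): Centre of the face with five pips on the right wheel; it turns with the wheel, 30 mm from the axle.
- drawer (a joint): How far the chest's white-fronted drawer is pulled out (m) along the chest's -x: 0 shut, 0.10 at its stop. Slides with about 2 N of friction and stays where left. It holds coffee capsules that stay in it.
- drawer_handle (a point): Centre of the drawer's brass bar handle, 10 mm thick, 100 mm long along the chest's y, axis 85 mm above the sideboard and 54 mm out from the drawer's front face; free space above, below and 49 mm between bar and front, end posts at +-50 mm.
- tray: Fixed round aluminium tray, 280 mm across, 13 mm high at the rim, floor 6 mm high; origin at the centre of its underside.
- cup_a: Lidded white porcelain cup with blue lid, 78 mm across, 80 mm high, loose on the tray; origin at the centre of its underside. To be left alone.
- cup_b: Second lidded porcelain cup, 78 mm across, 80 mm high, loose on the tray; origin at the centre of its underside. To be left alone.
- sugar_bowl: Closed amber glass sugar bowl, 92 mm across, 85 mm high, loose on the tray; origin at the centre of its underside. To be left alone.
- cezve: Steel cezve, 88 mm across, 70 mm high, with a wooden handle rising along its own +x to 150 mm out and 100 mm up, loose; origin at the centre of its underside. To be left alone.
- coaster: Round light-wood coaster, 96 mm across, 10 mm thick, loose; origin at the centre of its underside. To be left alone.

How it is judged:
On the way, in this order (a step that is already met when the one before it is completed fails the run):
1. with the drawer still shut, the wheels show four, two, five squarely up and are still (distance between left_code_face and left_top below 0.006 m and distance between middle_code_face and middle_top below 0.006 m and distance between right_code_face and right_top below 0.006 m and velocity of joint wheel_left between -0.3 and 0.3 rad/s and velocity of joint wheel_middle between -0.3 and 0.3 rad/s and velocity of joint wheel_right between -0.3 and 0.3 rad/s and value of joint drawer below 0.012 m), for 0.2 s.
2. the drawer is pulled all the way open (value of joint drawer above 0.09 m), for 0.2 s.
At the end, for the whole second after the job is handed in: The wheels show four, two, five pips (left to right, facing the drawer) squarely up, each face centre within 6 mm (about 11 degrees) of its top point, and the drawer is out by more than 90 of its 100 mm; all at rest (distance between left_code_face and left_top below 0.006 m and distance between middle_code_face and middle_top below 0.006 m and distance between right_code_face and right_top below 0.006 m and velocity of joint wheel_left between -0.3 and 0.3 rad/s and velocity of joint wheel_middle between -0.3 and 0.3 rad/s and velocity of joint wheel_right between -0.3 and 0.3 rad/s and value of joint drawer above 0.09 m and velocity of joint drawer between -0.02 and 0.02 m/s); the robot touches nothing.
It fails at once if the drawer is pulled out more than 12 mm while the wheels do not show the code (value of joint drawer above 0.012 m and not (distance between left_code_face and left_top below 0.006 m and distance between middle_code_face and middle_top below 0.006 m and distance between right_code_face and right_top below 0.006 m)).
It fails at once if a cup, the sugar bowl, the cezve or the coaster is shifted by more than 30 mm or tipped (distance of any of cup_a, cup_b, sugar_bowl, cezve, coaster from where it was at the start of the episode above 0.03 m or angle between any of cup_a, cup_b, sugar_bowl, cezve, coaster's own z axis and vertical above 0.4 rad).
It also fails if it takes over 72 s, if anything falls off the work surface, if the arm or the gripper's body presses on something with over 40 N, if the wrist force passes 120 N, or if a joint passes its speed limit or range.

### The arm

A 7-joint arm with a two-finger parallel gripper is mounted at the origin on the work surface. World frame = base frame: x ahead of the robot, y to its left, z up, the work surface at z = 0. Lengths are in m, angles in rad, forces in N, time in s.
With the tool pointing down it reaches from about 0.425 to 0.95 m from the base axis. Payload 4.7 kg.
Tool frame: the origin (TCP) lies between the finger pads; the fingertips stand 14 mm ahead of it and the grasp point (between the pads) lies 5 mm behind it (arm.nose_length is the distance from the TCP to the fingertips, in m); z points along the fingers, y is the line along which they close (so a half turn about z gives the same grasp; the last joint's range is limited). The gripper opens to 85 mm and grips with 20 to 120 N. Pads are 22 mm wide; open, the fingers measure 114 mm over their backs; the gripper's body (76 mm by 85 mm) begins 54 mm behind the grasp point. The pads swing forward as they close: fully open they stand 13 mm farther back than shut.
Start: joints at [-1.255, 0.469, -0.049, 1.532, 0.024, 1.141, -0.082], TCP at [0.228, 0.635, 0.245] pointing down, gripper open.
Joint ranges: [-2.59, 2.59], [-0.33, 1.99], [-1.39, 1.29], [0.1, 2.45], [-1.04, 4.18], [0.21, 1.99], [-2.66, 2.66]. Speed limits (rad/s): [2.57, 2.57, 3.14, 3.14, 3.14, 3.14, 3.14].

### API

Orientations are given as a unit quaternion [x, y, z, w].
In Python, from station import telemetry, cams, arm, finder gives the robot as it stands. The module is installed in compiled form; this text tells all that it offers.
- The arm moves only by the tool servo_tool, never from a script. Its argument "plan" is one flat list of numbers, 7 for each row, row after row: the closure, from -1 (fully open) to 1 (shut), so that 0 is half open, then the shift along the tool's x, y, z normalised to -1 to 1, where 1 is 150 mm, then the turn, a rotation vector about the tool's x, y, z normalised to -1 to 1, where 1 is pi/2 rad. In form: [claw, dx, dy, dz, ax, ay, az, claw, dx, dy, dz, ax, ay, az, ...]. A call has 1 to 20 rows; each row is the pose to reach, as a shift and turn from the pose commanded when the call began, along the tool's axes at that moment; what a row does not reach only later rows make up. A row lasts 1/8 s, in which the tool goes at most 62.5 mm and 10.7 degrees, less where a joint would pass 70% of its speed; a pose out of reach is approached as far as the arm can. A call with a number of a shift or a turn outside -1 to 1 is refused whole. A call with a gripper value outside its range is refused whole. The fingers move at their own pace and stop on an object; "force" is the grip in N (left out, the last holds). Time passes only in rows, so rows that repeat a pose let the fingers close. It gives the time, the measured TCP pose, the force, the opening and the grip force at its end, in the units of the state.
- telemetry.read_state(): the state, without advancing time (a new reading comes with each control period).
- cams.camera(name): name is "side" or "top"; returns a dict with "image" (384x512x3 uint8, red, green, blue), "K" (3x3 intrinsics, pixels), "rvec" (rotation vector, rad) and "tvec" (3), from world to camera coordinates, as OpenCV has them. Camera axes: x right, y down, z forward; pixel columns grow to the right and rows downward; lengths in m; the calibration is good to about 2 mm. A picture is of the moment at which its call begins. There is no depth.
- arm.hand_in(): hands the job in; it is judged then, once.
Trained networks look in a picture, given as the dict that the camera call returned (one of the last four; its "shot" number tells which), for a name from the list of things; names that differ only in an ending like _2 or _b are one class to them, and where a whole thing is asked for, a point or a joint stands for the part that bears it (a point fixed in the world has none). Each returns a list of dicts, best first, with "conf" (0 to 1); they miss things now and then, are a little off and sometimes report something else, mostly with a low value. They report only what shows in the picture. A call takes as long as a camera call.
- finder.masks_of(picture, label): "pixels" (384x512 bool, what is visible of it) and "rect" ([left, top, right, bottom] in pixels, round what is visible of it).
The state is a dict: "clock": time; "joint_pos": joint angles; "qvel": joint speeds; "joint_torque": joint torques, N m; "position": TCP position; "orientation": TCP orientation; "contact_force": force on the tool from outside, world axes, zero at the start; "ft_torque": the same for the moment, N m; "grip_width": finger opening in m; "gripper_force": force on a finger pad.
Only numpy, scipy, OpenCV 4.12 (cv2) and the standard library are available. Lean on these libraries where they do the work, as an engineer would, in place of code of your own. Each camera call takes 0.05 s, during which the arm holds its last target. There are 200 camera calls.

## Working session

There is one attempt and no reset: what is moved stays moved. The work goes in short steps, Python scripts to look and compute and a tool call to move; the robot and the scene stay as the last step left them, time stands still between calls to the robot, and variables do not carry over. Pictures are saved under pics/ and viewed, at most 10 in all, crops included, and the job is handed in when it is done.

Besides the shell and the picture viewer there is one more tool, called after "Request:" as name(argument=value, ...), one argument or row to a line, values as JSON. servo_tool: Moves the arm, as the interface text tells. Scaled input: -1 to 1 covers 150 mm each way for a shift and pi/2 rad each way for a turn. Its arguments: {"type":"object","properties":{"plan":{"type":"array","items":{"type":"number"}},"force":{"type":"number"}},"required":["plan"]}

```bash
mkdir -p pics; python3 - <<'E'
from station import telemetry,cams,finder
import cv2,numpy as np
s=telemetry.read_state()
for k in s: print(k,np.round(s[k],3))
for n in("top","side"):
    p=cams.camera(n); cv2.imwrite(f"pics/{n}0.png",p["image"][:,:,::-1]); 
    R=cv2.Rodrigues(p["rvec"])[0]; print(n,"cam pos",-R.T@p["tvec"],"fwd",R[2],p["K"][0,0])
    for l in("chest","wheel_left","drawer_handle","drawer","cup_a","sugar_bowl","cezve","coaster"):
        print(l,[(round(d["conf"],2),np.round(d["rect"]).tolist()) for d in finder.masks_of(p,l)[:4]])
E
```

```text
clock 0.0
joint_pos [-1.255  0.469 -0.049  1.534  0.024  1.141 -0.082]
qvel [-0.    -0.003  0.001  0.001 -0.     0.001  0.001]
joint_torque [-1.0000e-03 -5.1030e+01 -4.7000e-02 -2.3772e+01  1.1000e-02  7.0000e-03
 -0.0000e+00]
position [0.228 0.635 0.244]
orientation [ 0.172  0.985 -0.001 -0.   ]
contact_force [0.29  0.297 0.253]
ft_torque [-0.007  0.046 -0.006]
gripper_force 0.0
grip_width 0.085
top cam pos [0.36461884 0.0225285  1.28650624] fwd [ 0.19803315 -0.0050877  -0.98018212] 390.0261086604563
chest [(0.61, [218.0, 134.0, 303.0, 219.0]), (0.61, [226.0, 192.0, 290.0, 219.0])]
wheel_left [(0.79, [233.0, 159.0, 245.0, 186.0])]
drawer_handle [(0.72, [226.0, 193.0, 292.0, 224.0])]
drawer [(0.68, [228.0, 194.0, 291.0, 222.0]), (0.53, [254.0, 162.0, 271.0, 194.0])]
cup_a [(0.96, [101.0, 181.0, 125.0, 206.0]), (0.82, [100.0, 216.0, 128.0, 242.0]), (0.29, [254.0, 162.0, 268.0, 194.0])]
sugar_bowl [(0.67, [134.0, 187.0, 161.0, 221.0])]
cezve [(0.82, [384.0, 238.0, 452.0, 280.0])]
coaster [(0.58, [389.0, 181.0, 418.0, 209.0]), (0.36, [222.0, 134.0, 303.0, 222.0])]
side cam pos [0.53318253 0.96342619 0.85629451] fwd [ 0.05729764 -0.79118165 -0.60889127] 435.106381502818
chest [(0.6, [175.0, 150.0, 276.0, 251.0])]
wheel_left [(0.94, [209.0, 176.0, 245.0, 201.0])]
drawer_handle [(0.66, [250.0, 179.0, 280.0, 241.0]), (0.3, [188.0, 298.0, 326.0, 384.0])]
drawer [(0.56, [244.0, 181.0, 277.0, 235.0])]
cup_a [(0.92, [267.0, 334.0, 308.0, 382.0]), (0.73, [212.0, 341.0, 259.0, 384.0])]
sugar_bowl [(0.69, [229.0, 299.0, 272.0, 339.0]), (0.61, [173.0, 151.0, 276.0, 253.0])]
cezve [(0.73, [290.0, 102.0, 327.0, 148.0])]
coaster [(0.67, [236.0, 130.0, 259.0, 143.0])]
```

```bash
python3 - <<'E'
import cv2,numpy as np
a=cv2.imread("pics/top0.png")[120:240,200:320]; b=cv2.imread("pics/side0.png")[140:260,165:290]
cv2.imwrite("pics/a.png",cv2.resize(a,None,fx=5,fy=5,interpolation=cv2.INTER_CUBIC))
cv2.imwrite("pics/b.png",cv2.resize(b,None,fx=4.8,fy=4.8,interpolation=cv2.INTER_CUBIC))
E
```

```text
(no output)
```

View pics/a.png

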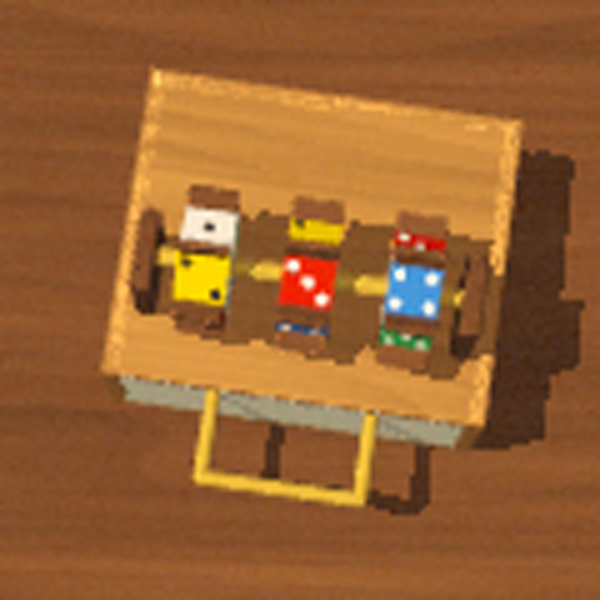

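View pics/b.png

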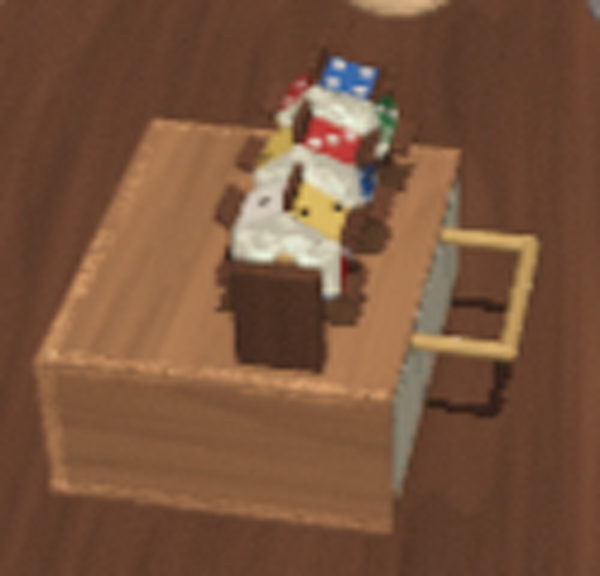

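View pics/top0.png

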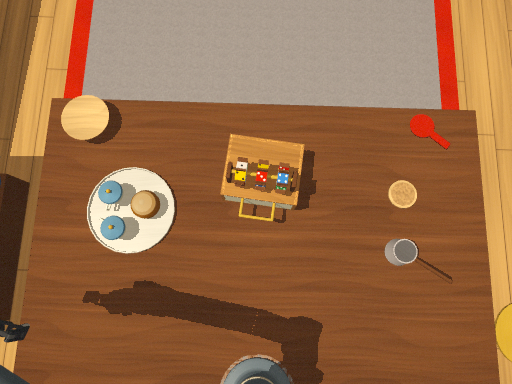

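The top view shows the chest ahead, tilted slightly, with a clear area around it. The wheels read left between white and yellow (crop 205,255), middle red (308,283) and right blue (414,290). I'll fit the chest pose from the corners and the wheel angles by colour.

```bash
cat > h.py <<'E'
import cv2,numpy as np
from scipy.optimize import least_squares
COL=np.array([[225,225,225],[235,205,20],[210,30,25],[45,110,200],[30,140,60],[25,25,25]],float)
LUG=np.array([80,48,35.])
def proj(P,p): return cv2.projectPoints(np.asarray(P,float).reshape(-1,3),p["rvec"],p["tvec"],p["K"],None)[0][:,0]
def c2w(c,P):
    P=np.atleast_2d(np.asarray(P,float)); a=c[2]; C,S=np.cos(a),np.sin(a)
    return np.c_[c[0]+C*P[:,0]-S*P[:,1],c[1]+S*P[:,0]+C*P[:,1],P[:,2]]
def render(c,y,th,p,off,s=4):
    im=np.full((384*s,512*s),255,np.uint8); R=cv2.Rodrigues(p["rvec"])[0]; cp=-R.T@np.ravel(p["tvec"])
    q=[]; d=lambda f:np.array([np.sin(f),0,np.cos(f)]); A=np.array([-.035,y,.155]); Y=np.array([0,.015,0])
    for n in range(6):
        f=th-n*np.pi/3; u=d(f); t=d(f+np.pi/2); h=.03*np.tan(np.pi/6)
        q.append((n,A+.03*u,u,[A+.03*u+a*h*t+b*Y for a,b in((1,1),(1,-1),(-1,-1),(-1,1))]))
        g=f+np.pi/6; u=d(g); t=d(g+np.pi/2)
        for k in(1,-1): q.append((6,A+.040*u+k*.003*t,k*t,[A+r*u+k*.003*t+b*Y for r,b in((.033,1),(.033,-1),(.046,-1),(.046,1))]))
        q.append((6,A+.046*u,u,[A+.046*u+a*.003*t+b*Y for a,b in((1,1),(1,-1),(-1,-1),(-1,1))]))
        for k in(1,-1): q.append((6,A+.040*u+k*Y,np.array([0,k,0.]),[A+r*u+k*Y+b*.003*t for r,b in((.033,1),(.033,-1),(.046,-1),(.046,1))]))
    L=[]
    for k,m,n,v in q:
        mw=c2w(c,m)[0]; nw=c2w([0,0,c[2]],n)[0]
        if nw@(cp-mw)>0: L.append((-np.linalg.norm(cp-mw),k,v))
    for _,k,v in sorted(L,key=lambda e:e[0]):
        cv2.fillPoly(im,[np.int32(np.round((proj(c2w(c,v),p)+off+.5)*s))],k)
    return im
def wheel(c,y,views,th0=None,offs=None,s=4):
    ths=np.arange(0,360,2) if th0 is None else th0+np.arange(-40,41,1.); pal=np.vstack([COL,LUG]); best=[]
    for t in ths:
        e=[]
        for i,p in enumerate(views):
            m=render(c,y,np.radians(t),p,(0,0) if offs is None else offs[i],s); big=cv2.resize(p["image"],None,fx=s,fy=s)
            k=m<7; e.append(np.mean(np.minimum(np.abs(big[k].astype(float)-pal[m[k]]).sum(1),250)) if k.any() else 250)
        best.append((np.mean(e),t,*e))
    best.sort(); return best
E
cat > fit.py <<'E'
from h import *
from station import cams
T,S=cams.camera("top"),cams.camera("side")
f=.12;W=[[.1,.12,.1],[.1,-.12,.1],[-.1,-.12,.1],[-.1,.12,.1],[-.154,.05,.085],[-.154,-.05,.085]]
tp=(np.array([[153,70],[521,122],[486,425],[107,372],[203,478],[362,500]])+.5)/5-.5+[200,120]
W2=[[.1,-.12,.1],[-.1,-.12,.1],[-.1,.12,.1],[.1,.12,.1],[.1,.12,0],[-.1,.12,0],[-.154,-.05,.085],[-.154,.05,.085]]
sp=(np.array([[155,122],[460,150],[392,395],[40,360],[55,490],[392,530],[537,240],[512,352]])+.5)/4.8-.5+[165,140]
r=lambda c:np.r_[(proj(c2w(c,W),T)-tp).ravel(),(proj(c2w(c,W2),S)-sp).ravel()]
o=least_squares(r,[.6,0,0],loss="soft_l1"); print(o.x,np.round(r(o.x).reshape(-1,2),1).tolist()); np.save("c.npy",o.x)
for y in(.062,0,-.062):
    b=wheel(o.x,y,[T,S]); print(y,[np.round(x,1).tolist() for x in b[:5]])
    for i,v in enumerate((T,S)):
        b=wheel(o.x,y,[v]); print("   ",[np.round(x[:2],1).tolist() for x in b[:3]])
E
python3 fit.py
```

```text
[ 0.68475583 -0.00254901 -0.11207641] [[0.0, 0.0], [0.9, -0.2], [0.5, 0.4], [-0.5, 0.3], [0.2, 0.0], [0.3, 0.1], [-0.1, -0.6], [0.4, -0.2], [0.2, 1.5], [-0.6, 0.1], [0.3, 0.2], [0.5, 0.7], [-1.0, 0.8], [-0.5, -0.3]]
0.062 [[103.9, 28.0, 103.8, 104.1], [105.5, 26.0, 106.3, 104.8], [108.0, 30.0, 109.1, 107.0], [112.6, 24.0, 110.9, 114.3], [113.3, 32.0, 115.5, 111.1]]
    [[103.8, 28.0], [106.3, 26.0], [109.1, 30.0]]
    [[104.1, 28.0], [104.8, 26.0], [107.0, 30.0]]
0 [[125.3, 100.0, 108.2, 142.4], [126.5, 98.0, 107.0, 146.0], [126.6, 102.0, 111.1, 142.2], [129.0, 96.0, 109.3, 148.6], [129.2, 104.0, 116.7, 141.7]]
    [[107.0, 98.0], [108.2, 100.0], [109.3, 96.0]]
    [[141.7, 104.0], [142.2, 102.0], [142.4, 100.0]]
-0.062 [[111.3, 168.0, 120.2, 102.3], [112.8, 170.0, 123.6, 101.9], [113.0, 166.0, 119.5, 106.5], [114.7, 172.0, 128.5, 100.9], [115.3, 164.0, 120.6, 109.9]]
    [[119.5, 166.0], [120.2, 168.0], [120.6, 164.0]]
    [[100.9, 172.0], [101.6, 174.0], [101.9, 170.0]]
```

```bash
cat >> h.py <<'E'
def where(c):
    from station import telemetry
    from scipy.spatial.transform import Rotation as Ro
    s=telemetry.read_state(); d=np.array(s["position"])-[c[0],c[1],0]; C,S=np.cos(c[2]),np.sin(c[2])
    R=Ro.from_quat(s["orientation"]).as_matrix(); a=np.arctan2(R[1,0],R[0,0])
    print("t",round(s["clock"],2),"chest",np.round([C*d[0]+S*d[1],-S*d[0]+C*d[1],d[2]],4),"toolx yaw rel chest -x deg",np.round(np.degrees((a-c[2])%(2*np.pi)-np.pi),2),"z",np.round(R[:,2],3),"F",np.round(s["contact_force"],1),"w",round(s["grip_width"],4))
E
python3 - <<'E'
from h import *
from station import arm
c=np.load("c.npy"); print(arm.nose_length); where(c)
# tip contact: rect finger [X-11,X+11] x [zb,inf) relative to axle; wheel angle from pushing lug
def lug(phi):
    u=np.array([np.sin(phi),np.cos(phi)]);t=np.array([np.cos(phi),-np.sin(phi)])
    r=np.linspace(30,46,60); return np.vstack([r[:,None]*u+k*3*t for k in(-1,1)]+[46*u+k*t for k in np.linspace(-3,3,9)])
def push(X,zb,sgn=1):  # leading edge X (sgn + pushes +x): smallest phi*sgn free
    for f in np.arange(-80,80,.25):
        P=lug(np.radians(f)); 
        if not np.any((P[:,1]>zb)&(P[:,0]<X)): return f
for zb in(34,37): print(zb,[(X,push(X,zb)) for X in range(-40,30,3)])
E
```

```text
0.014
t 1.0 chest [-0.5251  0.5828  0.2454] toolx yaw rel chest -x deg -13.34 z [ 0.  0. -1.] F [ 0.1 -0.1  0.4] w 0.0854
34 [(-40, np.float64(-80.0)), (-37, np.float64(-80.0)), (-34, np.float64(-80.0)), (-31, np.float64(-80.0)), (-28, np.float64(-80.0)), (-25, np.float64(-80.0)), (-22, np.float64(-80.0)), (-19, np.float64(-80.0)), (-16, np.float64(-80.0)), (-13, np.float64(-80.0)), (-10, np.float64(-80.0)), (-7, np.float64(-80.0)), (-4, np.float64(-80.0)), (-1, np.float64(-80.0)), (2, np.float64(-80.0)), (5, np.float64(-80.0)), (8, np.float64(-80.0)), (11, np.float64(-80.0)), (14, np.float64(-80.0)), (17, np.float64(-80.0)), (20, np.float64(-80.0)), (23, np.float64(-80.0)), (26, np.float64(-80.0)), (29, np.float64(-80.0))]
37 [(-40, np.float64(-80.0)), (-37, np.float64(-80.0)), (-34, np.float64(-80.0)), (-31, np.float64(-80.0)), (-28, np.float64(-80.0)), (-25, np.float64(-80.0)), (-22, np.float64(-80.0)), (-19, np.float64(-80.0)), (-16, np.float64(-80.0)), (-13, np.float64(-80.0)), (-10, np.float64(-80.0)), (-7, np.float64(-80.0)), (-4, np.float64(-80.0)), (-1, np.float64(-80.0)), (2, np.float64(-80.0)), (5, np.float64(-80.0)), (8, np.float64(-80.0)), (11, np.float64(-80.0)), (14, np.float64(-80.0)), (17, np.float64(-80.0)), (20, np.float64(-80.0)), (23, np.float64(-80.0)), (26, np.float64(-80.0)), (29, np.float64(-80.0))]
```

Request:
servo_tool(
  plan=[1,-0.5,-0.5,0,0,0,-0.074,1,-1,-1,-0.1,0,0,-0.148,1,-1,-1,-0.1,0,0,-0.148,1,-1,-1,-0.1,0,0,-0.148],
  force=20,
)

```text
clock: 1.5
position: [0.3211, 0.4397, 0.261]
orientation: [0.059, 0.998, -0.0, 0.001]
contact_force: [0.9, -0.2, -1.1]
grip_width: 0.0123
gripper_force: 0.0
```

Request:
servo_tool(
  plan=[1,-0.5,-0.5,0,0,0,0,1,-1,-1,0,0,0,0,1,-1,-1,0,0,0,0,1,-1,-1,0,0,0,0],
)

```text
clock: 2.0
position: [0.4534, 0.2735, 0.2607]
orientation: [0.059, 0.998, -0.0, 0.001]
contact_force: [0.4, 1.5, 0.8]
grip_width: -0.0002
gripper_force: 0.0
```

```bash
python3 -c "
from h import *
where(np.load('c.npy'))"
```

```text
t 2.0 chest [-0.2608  0.2484  0.2607] toolx yaw rel chest -x deg -0.38 z [ 0.001 -0.001 -1.   ] F [0.4 1.5 0.8] w -0.0002
```

Request:
servo_tool(
  plan=[1,-0.33,-0.33,0,0,0,0,1,-0.67,-0.67,0,0,0,0,1,-1,-1,0,0,0,0,1,-1,-1,0,0,0,0],
)

```text
clock: 2.5
position: [0.5851, 0.107, 0.2605]
orientation: [0.059, 0.998, -0.001, 0.001]
contact_force: [0.0, 1.3, -1.0]
grip_width: 0.0001
gripper_force: 0.0
```

Request:
servo_tool(
  plan=[1,-0.04,-0.24,0,0,0,0.004,1,-0.04,-0.24,0,0,0,0.004,1,-0.04,-0.24,0,0,0,0.004],
)

```text
clock: 2.88
position: [0.5849, 0.0761, 0.2603]
orientation: [0.059, 0.998, 0.0, -0.0]
contact_force: [0.1, 0.8, -0.0]
grip_width: 0.0
gripper_force: 0.0
```

```bash
python3 -c "
from h import *
where(np.load('c.npy'))"
```

```text
t 2.88 chest [-0.1081  0.067   0.2603] toolx yaw rel chest -x deg -0.34 z [-0.     0.001 -1.   ] F [ 0.1  0.8 -0. ] w 0.0
```

Request:
servo_tool(
  plan=[1,0,-0.033,0.25,0,0,0,1,0,-0.033,0.52,0,0,0,1,0,-0.033,0.52,0,0,0,1,-0.12,-0.033,0.52,0,0,0,1,-0.16,-0.033,0.49,0,0,0,1,-0.2,-0.033,0.46,0,0,0,1,-0.233,-0.033,0.43,0,0,0,1,-0.267,-0.033,0.4,0,0,0,1,-0.307,-0.033,0.385,0,0,0,1,-0.347,-0.033,0.37,0,0,0,1,-0.413,-0.033,0.37,0,0,0,1,-0.48,-0.033,0.37,0,0,0,1,-0.52,-0.033,0.37,0,0,0,1,-0.56,-0.033,0.37,0,0,0,1,-0.56,-0.033,0.37,0,0,0,1,-0.507,-0.033,0.37,0,0,0,1,-0.507,-0.033,0.1,0,0,0,1,-0.2,-0.033,0,0,0,0,1,0,-0.033,0,0,0,0,1,0,-0.033,0,0,0,0],
)

```text
clock: 5.38
position: [0.5826, 0.0708, 0.2614]
orientation: [0.059, 0.998, 0.001, 0.001]
contact_force: [-0.4, -0.1, -1.2]
grip_width: -0.0
gripper_force: 0.0
```

```bash
cat > look.py <<'E'
from h import *
from station import cams
import sys
c=np.load('c.npy'); where(c); S,T=cams.camera("side"),cams.camera("top")
for y in(.062,0,-.062):
    print(y,[[np.round(x[:2],1).tolist() for x in wheel(c,y,v)[:2]] for v in([T],[S],[T,S])])
n=sys.argv[1]; t=cv2.resize(T["image"][120:240,200:320],None,fx=3.2,fy=3.2); s=cv2.resize(S["image"][140:260,165:285],None,fx=3.2,fy=3.2)
cv2.imwrite(f"pics/{n}.png",np.hstack([t,s])[:,:,::-1])
E
python3 look.py l1
```

```text
t 5.38 chest [-0.1097  0.0614  0.2614] toolx yaw rel chest -x deg -0.3 z [ 0.001  0.001 -1.   ] F [-0.4 -0.1 -1.2] w -0.0
0.062 [[[162.4, 196.0], [162.6, 200.0]], [[106.6, 128.0], [107.5, 126.0]], [[150.0, 188.0], [150.6, 190.0]]]
0 [[[90.1, 98.0], [91.0, 100.0]], [[128.3, 100.0], [129.2, 102.0]], [[109.7, 100.0], [110.3, 98.0]]]
-0.062 [[[92.0, 168.0], [92.3, 166.0]], [[107.2, 174.0], [107.9, 236.0]], [[100.0, 168.0], [101.8, 166.0]]]
```

View pics/l1.png

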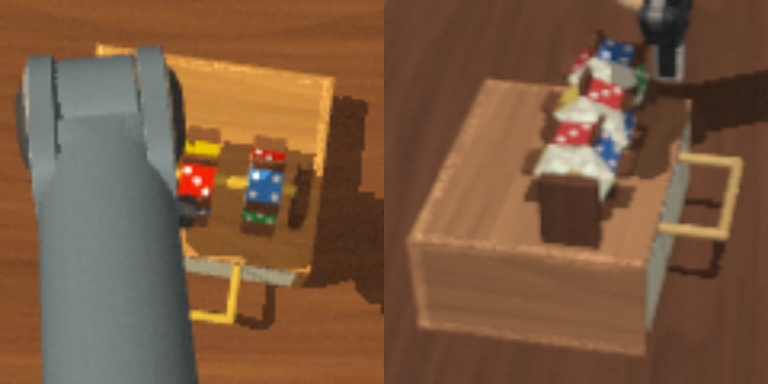

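Request:
servo_tool(
  plan=[1,-0.213,0,0,0,0,0,1,-0.213,0,0.2,0,0,0,1,-0.213,0,0.42,0,0,0,1,-0.213,0,0.42,0,0,0,1,-0.267,0,0.4,0,0,0,1,-0.307,0,0.385,0,0,0,1,-0.347,0,0.37,0,0,0,1,-0.413,0,0.37,0,0,0,1,-0.47,0,0.37,0,0,0,1,-0.51,0,0.37,0,0,0,1,-0.527,0,0.37,0,0,0,1,-0.527,0,0.37,0,0,0,1,-0.49,0,0.37,0,0,0,1,-0.49,0,0.1,0,0,0,1,-0.49,0,0,0,0,0,1,-0.72,-0.2,0,0,0,0,1,-0.72,-0.41,0,0,0,0,1,-0.72,-0.41,0,0,0,0],
)

```text
clock: 7.72
position: [0.6841, -0.0079, 0.2602]
orientation: [0.062, 0.998, -0.001, 0.0]
contact_force: [-0.3, 0.4, -0.6]
grip_width: 0.0001
gripper_force: 0.0
```

```bash
python3 look.py l2
```

```text
t 7.72 chest [-1.000e-04 -5.400e-03  2.602e-01] toolx yaw rel chest -x deg -0.72 z [ 0.    -0.002 -1.   ] F [-0.3  0.4 -0.6] w 0.0001
0.062 [[[120.8, 182.0], [120.9, 180.0]], [[102.3, 182.0], [103.3, 180.0]], [[111.6, 182.0], [112.1, 180.0]]]
0 [[[188.6, 198.0], [188.6, 196.0]], [[136.3, 100.0], [137.0, 86.0]], [[170.6, 198.0], [170.9, 196.0]]]
-0.062 [[[131.2, 214.0], [131.3, 218.0]], [[101.5, 168.0], [102.0, 170.0]], [[119.8, 176.0], [120.2, 174.0]]]
```

View pics/l2.png

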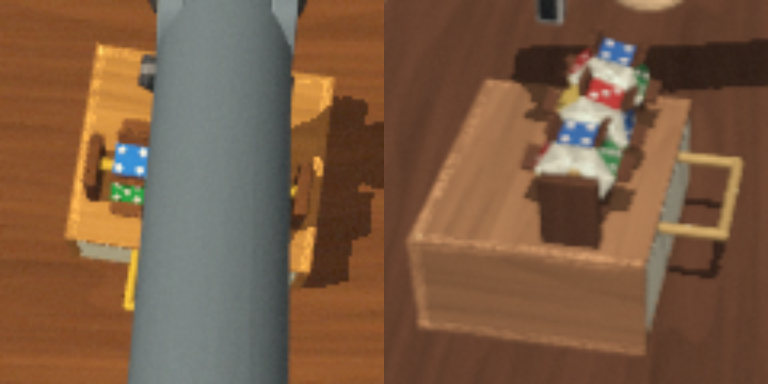

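Request:
servo_tool(
  plan=[1,0,0.035,0.1,0,0,0,1,0,0.035,0.37,0,0,0,1,0,0.035,0.37,0,0,0,1,0.08,0.035,0.37,0,0,0,1,0.14,0.035,0.37,0,0,0,1,0.2,0.035,0.37,0,0,0,1,0.25,0.035,0.37,0,0,0,1,0.275,0.035,0.37,0,0,0,1,0.275,0.035,0.37,0,0,0,1,0.24,0.035,0.37,0,0,0,1,0.24,0.035,0.1,0,0,0,1,0.24,0,0,0,0,0,1,0.5,-0.2,0,0,0,0,1,0.71,-0.38,0,0,0,0,1,0.71,-0.38,0,0,0,0,1,0.71,-0.38,0,0,0,0],
)

```text
clock: 9.82
position: [0.5722, -0.0473, 0.2602]
orientation: [0.059, 0.998, 0.0, 0.0]
contact_force: [0.4, 0.3, 0.4]
grip_width: -0.0003
gripper_force: 0.0
```

```bash
python3 look.py l3
```

```text
t 9.82 chest [-0.1068 -0.0571  0.2602] toolx yaw rel chest -x deg -0.37 z [ 0.  0. -1.] F [0.4 0.3 0.4] w -0.0003
0.062 [[[118.0, 180.0], [118.0, 182.0]], [[101.2, 182.0], [102.4, 180.0]], [[109.6, 182.0], [110.2, 180.0]]]
0 [[[118.9, 58.0], [119.0, 60.0]], [[119.5, 64.0], [119.8, 66.0]], [[121.0, 64.0], [121.7, 62.0]]]
-0.062 [[[182.1, 196.0], [182.2, 198.0]], [[104.7, 174.0], [104.9, 172.0]], [[147.9, 176.0], [148.0, 174.0]]]
```

View pics/l3.png

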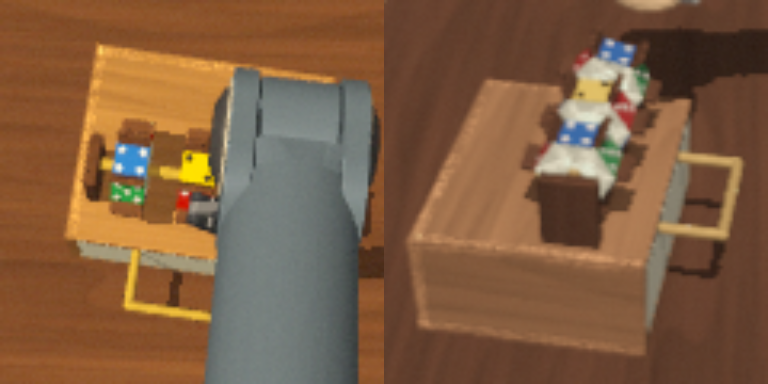

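Request:
servo_tool(
  plan=[1,0,-0.033,0.25,0,0,0,1,0,-0.033,0.475,0,0,0,1,0,-0.033,0.475,0,0,0,1,-0.105,-0.033,0.475,0,0,0,1,-0.15,-0.033,0.455,0,0,0,1,-0.19,-0.033,0.44,0,0,0,1,-0.225,-0.033,0.42,0,0,0,1,-0.26,-0.033,0.4,0,0,0,1,-0.3,-0.033,0.385,0,0,0,1,-0.34,-0.033,0.37,0,0,0,1,-0.405,-0.033,0.37,0,0,0,1,-0.46,-0.033,0.37,0,0,0,1,-0.5,-0.033,0.37,0,0,0,1,-0.518,-0.033,0.37,0,0,0,1,-0.518,-0.033,0.37,0,0,0,1,-0.48,-0.033,0.37,0,0,0,1,-0.48,-0.033,0.1,0,0,0,1,-0.2,-0.033,0,0,0,0,1,0,-0.033,0,0,0,0,1,0,-0.033,0,0,0,0],
)

```text
clock: 12.42
position: [0.5698, -0.0523, 0.2613]
orientation: [0.059, 0.998, 0.0, 0.001]
contact_force: [0.9, -0.2, 0.6]
grip_width: -0.0002
gripper_force: 0.0
```

```bash
python3 look.py l4
```

```text
t 12.43 chest [-0.1087 -0.0623  0.2613] toolx yaw rel chest -x deg -0.37 z [ 0.002  0.001 -1.   ] F [ 0.9 -0.2  0.6] w -0.0002
0.062 [[[117.2, 180.0], [117.2, 182.0]], [[101.2, 182.0], [102.4, 180.0]], [[109.2, 182.0], [109.8, 180.0]]]
0 [[[107.6, 62.0], [107.6, 64.0]], [[119.0, 64.0], [119.2, 66.0]], [[113.3, 64.0], [114.8, 62.0]]]
-0.062 [[[181.5, 196.0], [181.8, 194.0]], [[113.7, 242.0], [114.1, 240.0]], [[152.5, 186.0], [152.5, 190.0]]]
```

View pics/l4.png

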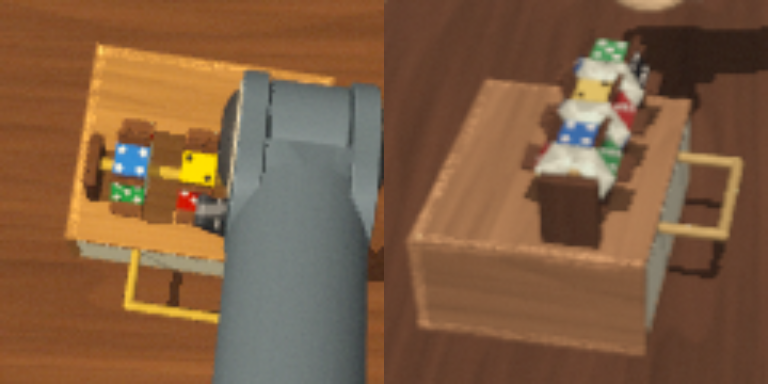

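Request:
servo_tool(
  plan=[1,0.155,0.2,0,0,0,0,1,0.155,0.415,0,0,0,0,1,0.155,0.415,0.35,0,0,0,1,0.155,0.415,0.7,0,0,0,1,0.155,0.415,0.7,0,0,0,1,0.155,0.415,0.7,0,0,0],
)

```text
clock: 13.28
position: [0.5574, 0.012, 0.1568]
orientation: [0.059, 0.998, 0.0, 0.001]
contact_force: [0.0, 0.6, 0.2]
grip_width: 0.0001
gripper_force: 0.0
```

```bash
python3 look.py l5|head -1
```

```text
t 13.28 chest [-0.1282  0.0002  0.1568] toolx yaw rel chest -x deg -0.39 z [ 0.003  0.    -1.   ] F [0.  0.6 0.2] w 0.0001
```

View pics/l5.png

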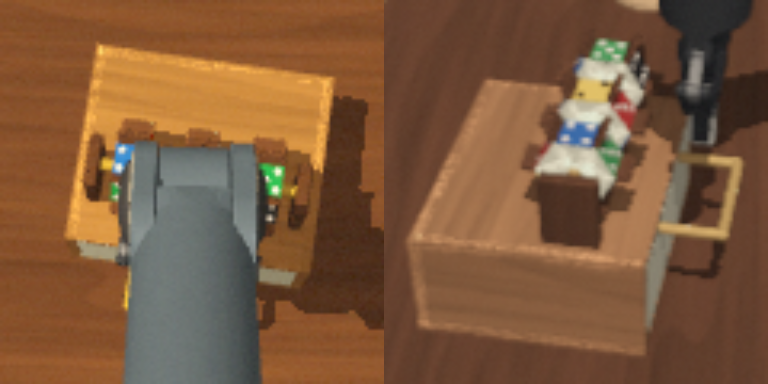

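The fingertip hangs above the gap between bar and front (side crop 705,135), and the wheels still show 4-2-5. Next I lower it and pull.

Request:
servo_tool(
  plan=[1,0.02,0,0.15,0,0,0,1,0.02,0,0.32,0,0,0,1,0.02,0,0.485,0,0,0,1,0.02,0,0.485,0,0,0,1,0.07,0,0.485,0,0,0,1,0.13,0,0.485,0,0,0,1,0.2,0,0.485,0,0,0,1,0.27,0,0.485,0,0,0,1,0.34,0,0.485,0,0,0,1,0.41,0,0.485,0,0,0,1,0.48,0,0.485,0,0,0,1,0.55,0,0.485,0,0,0,1,0.61,0,0.485,0,0,0,1,0.66,0,0.485,0,0,0,1,0.7,0,0.485,0,0,0,1,0.72,0,0.485,0,0,0,1,0.72,0,0.485,0,0,0,1,0.72,0,0.485,0,0,0],
)

```text
clock: 15.62
position: [0.448, 0.0249, 0.0823]
orientation: [0.059, 0.998, -0.0, -0.001]
contact_force: [0.8, 0.4, 0.5]
grip_width: -0.0
gripper_force: 0.5
```

```bash
python3 look.py l6
```

```text
t 15.62 chest [-0.2384  0.0008  0.0823] toolx yaw rel chest -x deg -0.38 z [-0.001  0.    -1.   ] F [0.8 0.4 0.5] w -0.0
0.062 [[[118.4, 182.0], [118.4, 180.0]], [[99.1, 182.0], [100.3, 180.0]], [[108.7, 182.0], [109.3, 180.0]]]
0 [[[98.2, 64.0], [99.0, 62.0]], [[118.1, 64.0], [118.2, 66.0]], [[108.2, 64.0], [110.1, 62.0]]]
-0.062 [[[134.6, 238.0], [135.2, 240.0]], [[112.5, 242.0], [112.7, 240.0]], [[124.0, 240.0], [124.2, 242.0]]]
```

View pics/l6.png

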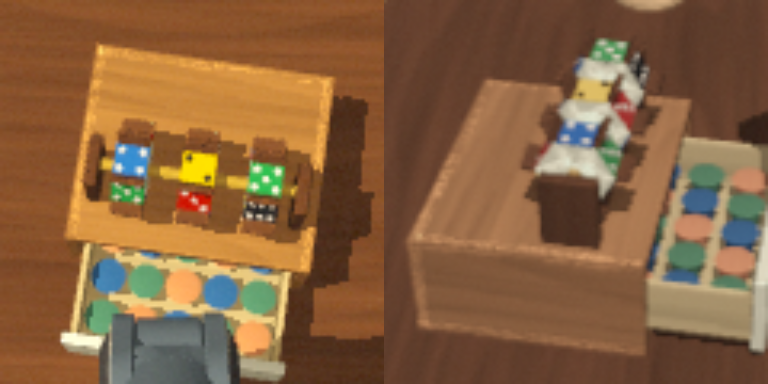

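Request:
servo_tool(
  plan=[1,-0.05,0,0,0,0,0,1,-0.05,0,0,0,0,0,1,-0.05,0,-0.2,0,0,0,1,-0.05,0,-0.5,0,0,0,1,-0.05,0,-0.9,0,0,0,1,-0.05,0.3,-0.9,0,0,0,1,-0.05,0.7,-0.9,0,0,0,1,-0.05,1,-0.9,0,0,0,1,-0.05,1,-0.9,0,0,0,1,-0.05,1,-0.9,0,0,0],
)

```text
clock: 16.98
position: [0.4731, 0.172, 0.2171]
orientation: [0.06, 0.998, -0.001, -0.001]
contact_force: [-0.6, -1.2, -0.4]
grip_width: 0.0
gripper_force: 0.0
```

```bash
sed -i 's/120:240,200:320\],None,fx=3.2,fy=3.2/130:280,190:340],None,fx=2.56,fy=2.56/; s/140:260,165:285\]/140:260,190:310]/' look.py; python3 look.py l7; python3 -c "
from h import *
from station import cams
c=np.load('c.npy')
for n,o,f in(('top',(190,130),2.56),('side',(190,140),3.2)): print(n,[((proj(c2w(c,[[-.154-q,s,.085] for s in(.05,-.05)]),cams.camera(n))-o)*f).round().tolist() for q in(.09,.1)])"
```

```text
t 16.98 chest [-0.2298  0.1498  0.2171] toolx yaw rel chest -x deg -0.41 z [-0.001 -0.001 -1.   ] F [-0.6 -1.2 -0.4] w 0.0
0.062 [[[115.8, 180.0], [115.9, 182.0]], [[101.8, 182.0], [102.9, 180.0]], [[108.9, 182.0], [109.4, 180.0]]]
0 [[[97.2, 64.0], [98.0, 62.0]], [[119.7, 64.0], [119.9, 66.0]], [[108.5, 64.0], [110.3, 62.0]]]
-0.062 [[[132.5, 238.0], [133.2, 240.0]], [[116.6, 242.0], [116.9, 240.0]], [[125.1, 240.0], [125.3, 242.0]]]
top [[[118.0, 292.0], [201.0, 304.0]], [[117.0, 300.0], [200.0, 312.0]]]
side [[[365.0, 244.0], [373.0, 172.0]], [[377.0, 246.0], [385.0, 173.0]]]
```

View pics/l7.png

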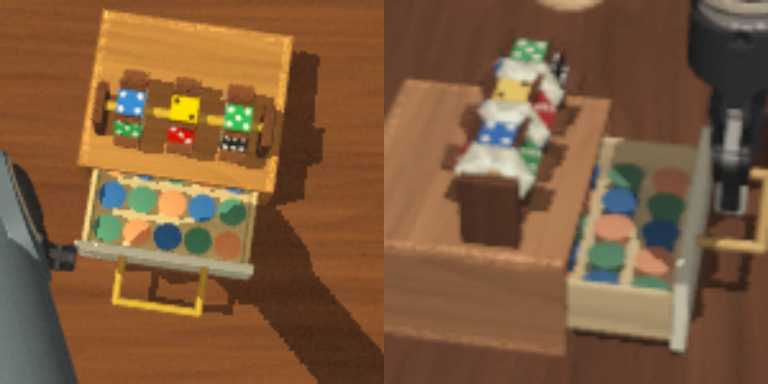

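The top view has the bar ends at (115,301) and (200,313), which matches a drawer about 100 mm out. The wheels read 4-2-5, within 4° of square, and the arm is clear.

```bash
python3 -c "
from station import arm
print(arm.hand_in())"
```

```text
the job is handed in; nothing more can be done
None
```

The wheels show four, two, five squarely up (within about 4°), the drawer is pulled out to about 100 mm, the arm stayed clear of the coffee things, and I handed the job in about 17 s into the run (no verdict came back).

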